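Fit a food-processor slicing disc and spin-check it

TASK

Take the slicing disc from the chopping board and fit it on the food processor's drive spindle: turn it lightly, without forcing it down, until its square socket finds the square drive and it drops fully home. Then flick it round with a fingertip and take the hand away, so that it shows it runs on freely by itself for about half a second or longer. Leave it home and standing still, and everything else where it was.

Things in the scene. Friction and masses are not known exactly. Their poses are not given: they have to be found in the camera images.
- disc: Slicing disc, 0.22 kg, loose, lying flat and right way up on one end of the chopping board. Round steel plate 153 mm across, 3 mm thick, with two low raised blades (to 11 mm above the underside) along its own +y and -y; in its middle a round grey hub 39 mm across and 36 mm high that carries a wing grip. Origin: centre of the underside, on the axis; z up.
- wing_grip (a point): Middle of the disc's wing grip, 47 mm above the underside, on the axis: a straight bar on top of the hub, 66 mm long (along the disc's x), 14 mm wide (along its y), 22 mm tall, its top 58 mm above the underside. Its axes are the disc's. Once the disc is home, a fingertip that pushes the bar's end sideways at 0.1 m/s or more sets it running; it then coasts for about a second.
- socket (a point): Mouth of the hub's socket in the disc's underside (same point and axes as the disc). Square socket 19.5 mm wide and 10 mm deep, its sides along the disc's x and y; above it a bore 11.2 mm wide up to 34.5 mm above the underside.
- processor: Food processor, fixed to the table: white motor base 222 x 204 x 73 mm with a dial on its front (its own -x); on it an open clear bowl, with a drive spindle in its middle. Origin: on the spindle's axis, at table height; z up. The spindle turns about the vertical, either way, with a drag of 0.012 N m and an inertia of 0.002 kg m2.
- bowl_rim (a point): Centre of the mouth of the clear bowl, 165 mm above the table. The rim is 182 mm across outside and 168 mm inside; the disc sits inside it. A grey handle stands out from the bowl towards the processor's own +x +y, below the rim.
- pilot_tip (a point): Tip of the round pilot pin on top of the spindle, 183 mm above the table: 10 mm thick, slightly pointed, 24 mm long. It enters the disc's bore and guides it before the square meets.
- drive_top (a point): Top of the spindle's steel square drive, 159 mm above the table, 18 mm wide, 9 mm tall. It may stand at any angle (not reported by this point; 4 angles fit). Unless lined up within about 0.08 rad the disc stands on it 9 mm too high. Pressing harder than about 8 N drags the spindle round with the disc so that they never line up; over 30 N before it has dropped is forcing it.
- seat (a point): Centre of the top of the spindle's round shoulder (40 mm across), 150 mm above the table, on the spindle's axis; it does not turn with the spindle. The disc is home when its origin is here, the underside resting on the shoulder.
- board: Wooden chopping board 280 x 170 x 22 mm lying loose on the table, its length along its own y; origin at the centre of the underside. The disc lies about 50 mm from its middle on its -y end.
- lemon: A lemon, 78 x 55 x 56 mm, on the other end of the board; origin at its underside. Leave it.
- garlic: Garlic bulb 60 mm across on the table, between processor and board, origin at the underside. Leave it.
- spice_jar: Spice jar with a black cap, 40 mm across, 105 mm tall, standing between processor and board, origin at the underside. Leave it.
- mug_2: Large two-tone mug, 90 x 122 x 105 mm, standing behind; origin at the underside. Leave it.
- jar_3: Glass jar with a white lid, 64 mm across, 87 mm tall, standing behind; origin at the underside. Leave it.

How it is judged (in metres and radians):
On the way, in this order (a step that is already met when the one before it is completed fails the run):
1. the disc is home on the drive: its origin within 3 mm of the seat in height and 3 mm sideways, level within 0.06 rad (z of disc in the frame of seat between -0.003 and 0.003 m and horizontal distance between disc and seat below 0.003 m and angle between disc's own z axis and vertical below 0.06 rad), for 0.2 s.
2. the disc, still home, runs by itself: faster than 1 rad/s with nothing of the robot touching it, for 0.4 s (angular speed of disc above 1 rad/s and contact force between each of the arm, the fingers and disc below 0.05 N and z of disc in the frame of seat below 0.003 m and horizontal distance between disc and seat below 0.003 m), for 0.4 s.
At the end, for the whole second after the job is handed in: The disc sits home on the drive spindle (within 3 mm of the seat in height and sideways, level within 0.06 rad) and stands still (under 0.1 rad/s), after it has run by itself at more than 1 rad/s, untouched, for at least 0.4 s (all of step 1 and angular speed of disc below 0.1 rad/s).
It fails at once if the disc, not yet home, is forced against the processor with more than 30 N (contact force between disc and processor above 30 N and z of disc in the frame of seat above 0.003 m).
It fails at once if the board, the lemon or another bystander is shifted by more than 30 mm (distance of any of board, lemon, garlic, spice_jar, mug_2, jar_3 from where it was at the start of the episode above 0.03 m).
It also fails if it takes over 72 s, if anything falls off the work surface, if the arm or the gripper's body presses on something with over 40 N, if the wrist force passes 120 N, or if a joint passes its speed limit or range.

ROBOT

A 6-joint arm with a two-finger parallel gripper is mounted at the origin on a cart in front of the work surface, level with it; the furniture and walls round the work are solid. World frame = base frame: x ahead of the robot, y to its left, z up, the work surface at z = 0. Lengths are in mm, angles in rad, forces in N, time in s.
With the tool pointing down it reaches from about 300 to 750 mm from the base axis. Payload 8.5 kg.
Tool frame: the origin (TCP) lies on the front face of the gripper's body, between the roots of the fingers; the fingertips stand 64 mm ahead of it and the grasp point (between the pads) lies ahead of it (robot.grasp_offset is the z of the grasp point in the tool frame, in mm); z points along the fingers, y is the line along which they close (so a half turn about z gives the same grasp; the last joint's range is limited). The gripper opens to 88 mm and grips with 3 to 60 N. Pads are 18 mm wide; open, the fingers measure 123 mm over their backs; the gripper's body (75 mm by 187 mm) begins 45 mm behind the grasp point.
Start: joints at [-0.215, 0.381, 1.297, -0, 1.464, -0.215], TCP at [549.983, 0.001, 302.748] pointing down, gripper open.
Joint ranges: [-3.11, 3.11], [-0.89, 2.33], [0.22, 2.48], [-1.42, 4.56], [0.17, 2.85], [-2.88, 2.88]. Speed limits (rad/s): [2.39, 2.39, 3.14, 3.14, 3.14, 3.14].

INTERFACE

Orientations are given as a unit quaternion [w, x, y, z].
In Python, from cell import robot, viewer gives the robot as it stands. The module is installed in compiled form; this text tells all that it offers.
- The arm moves only by the shell command python3 -m jog 'ROWS' [FORCE]. ROWS is JSON, a list that holds one entry, the list of rows, each a list of 7 numbers: the shift along the tool's x, y, z in cm, then the turn, a rotation vector about the tool's x, y, z in rad, then the opening, from -1 (shut) to 1 (fully open). A call has 1 to 8 rows; each row shifts and turns the commanded pose from where the row before left it, along the tool's axes as they then stand; what a row does not reach is not made up. A row lasts 1/8 s, in which the tool goes at most 62.5 mm and 10.7 degrees, less where a joint would pass 70% of its speed; a pose out of reach is approached as far as the arm can. A call with a gripper value outside its range is refused whole. The fingers move at their own pace and stop on an object; FORCE is the grip in N (left out, the last holds). Time passes only in rows, so rows that do not move let the fingers close. It gives the time, the measured TCP pose, the force, the opening and the grip force at its end, in the units of the state.
- robot.sense(): the state, without advancing time (a new reading comes with each control period).
- viewer.get_image(name): name is "scene" or "side" or "wrist"; returns the picture (384x512x3 uint8, red, green, blue); there is no depth.
- viewer.camera_model(name): a dict with "K" (3x3 intrinsics, pixels), "R" (3x3) and "t" (3): a world point X has camera coordinates R X + t. Camera axes: x right, y down, z forward; pixel columns grow to the right and rows downward; lengths in mm; the calibration is good to about 2 mm. The wrist camera is an equidistant fisheye: a pixel r from the principal point sees the ray r / f radians off the axis. A picture is of the moment at which its call begins: read the wrist's pose just before it. camera_model takes no time and is no camera call; for the wrist camera it gives the pose at the moment of the call.
- robot.job_done(): hands the job in; it is judged then, once.
The state is a dict: "time_s": time; "q": joint angles; "qvel": joint speeds; "tau": joint torques, N m; "ee_pos": TCP position; "tool_rot": TCP orientation; "force": force on the tool from outside, world axes, zero at the start; "torque": the same for the moment, N m; "grip_width": opening from 0.0 (shut) to 1.0 (fully open); "finger_force": force on a finger pad.
Only numpy, scipy, OpenCV 4.12 (cv2) and the standard library are available. Lean on these libraries where they do the work, as an engineer would, in place of code of your own. Each camera call takes 0.05 s, during which the arm holds its last target. There are 200 camera calls.

## Working session

There is one attempt and no reset: what is moved stays moved. The work goes in short steps, Python scripts to look and compute and a shell command to move; the robot and the scene stay as the last step left them, time stands still between calls to the robot, and variables do not carry over. Pictures are saved under pics/ and viewed, at most 10 in all, crops included, and the job is handed in when it is done.

```bash
mkdir -p pics; cat > h.py <<'E'
import numpy as np,cv2
from cell import robot,viewer
def shot(n,f):
    m=viewer.camera_model(n); im=viewer.get_image(n)[:,:,::-1].copy(); cv2.imwrite('pics/'+f+'.png',im); np.savez('pics/'+f+'.npz',**{k:np.array(m[k]) for k in 'KRt'}); return im
def ray(f,u,v,fish=False):
    m=np.load('pics/'+f+'.npz'); K,R,t=m['K'],m['R'],m['t']
    a=np.array([(u-K[0,2])/K[0,0],(v-K[1,2])/K[1,1]])
    if fish:
        th=np.hypot(*a); d=np.r_[a/max(th,1e-9)*np.sin(th),np.cos(th)]
    else: d=np.r_[a,1]
    d=R.T@d; return -R.T@t,d/np.linalg.norm(d)
def plane(f,u,v,z,fish=False):
    c,d=ray(f,u,v,fish); return c+d*(z-c[2])/d[2]
def tri(rs):
    A=sum(np.eye(3)-np.outer(d,d) for c,d in rs); b=sum((np.eye(3)-np.outer(d,d))@c for c,d in rs)
    p=np.linalg.solve(A,b); return p,[np.linalg.norm((np.eye(3)-np.outer(d,d))@(p-c)) for c,d in rs]
def proj(f,X,fish=False):
    m=np.load('pics/'+f+'.npz'); x=m['R']@X+m['t']; K=m['K']
    if fish:
        r=np.hypot(x[0],x[1]);s=np.arctan2(r,x[2])/max(r,1e-9); a=x[:2]*s
    else: a=x[:2]/x[2]
    return K[0,0]*a[0]+K[0,2],K[1,1]*a[1]+K[1,2]
E
python3 - <<'E'
from h import *
ims=[shot(n,n+'0') for n in('scene','side','wrist')]
for n in('scene','side','wrist'):
    c=viewer.camera_model(n);print(n,np.round(-np.array(c['R']).T@c['t']),np.array(c['K'])[0,0])
    print(np.round(c['R'],2).tolist())
s=robot.sense();print(s['tool_rot'],s['time_s'],robot.grasp_offset,s['force'])
cv2.imwrite('pics/a.png',cv2.resize(np.vstack([np.hstack(ims[:2])]),(800,300)))
E
```

```text
scene [ 166. -707.  891.] 390.8428912047689
[[0.89, -0.47, -0.0], [-0.32, -0.61, -0.72], [0.33, 0.64, -0.69]]
side [ 512.  581. 1042.] 422.43857014469785
[[-1.0, -0.04, -0.0], [-0.04, 0.86, -0.52], [0.03, -0.52, -0.86]]
wrist [550.  85. 384.] 297.3186396354542
[[1.0, -0.0, -0.0], [-0.0, -0.95, 0.32], [-0.0, -0.32, -0.95]]
[-4.36474135e-04  7.07113760e-01  7.07099610e-01 -2.85578659e-04] 0.15 45.3 [-0.49041219 -0.55295314  0.17378982]
```

View pics/scene0.png

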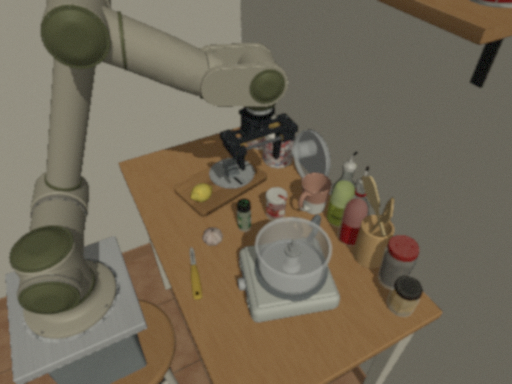

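View pics/side0.png

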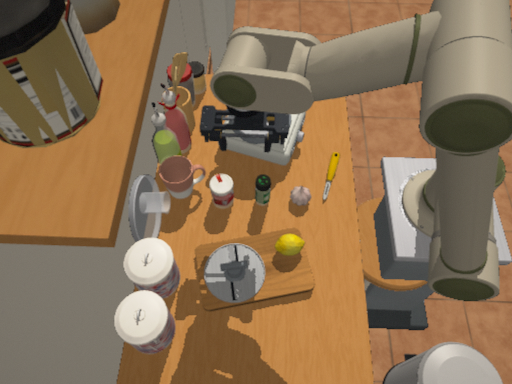

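View pics/wrist0.png

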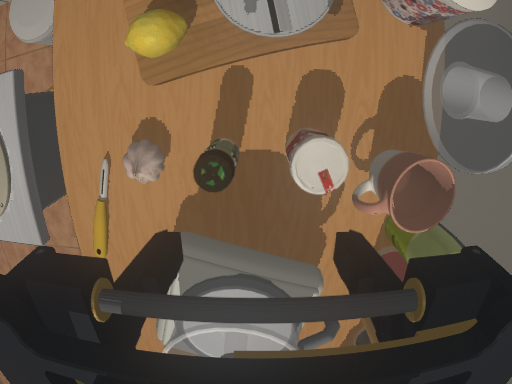

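The side view shows the disc on the board at about (235,273), with the blade line roughly vertical and the lemon at (290,244). In the scene view the bowl is at about (292,258). The wrist view shows the garlic (144,160), spice jar (215,170) and glass jar (320,165), with the disc at the top edge. I'll estimate the disc roughly, then look from above.

```bash
python3 - <<'E'
from h import *
print('disc',plane('side0',235,273,25), tri([ray('side0',236,268),ray('scene0',236,172)]))
print('bowl rim scene',plane('scene0',293,250,165))
print('spice',plane('side0',263,183,105),'lemon',plane('side0',290,244,30))
E
```

```text
disc [566.34688685 231.39259482  25.        ] (array([572.37350362, 216.57742312,  27.93318832]), [np.float64(8.270196142214935), np.float64(8.270196142215095)])
bowl rim scene [ 510.73527277 -245.07933044  165.        ]
spice [504.28893262  14.9077102  105.        ] lemon [429.35443354 150.00168077  30.        ]
```

```bash
python3 -m jog '[[[5,0,0,0,0,0,1],[5,0,0,0,0,0,1],[0,0,0,0,0,0,1]]]' && python3 -c "
from h import *
shot('wrist','w1');shot('side','side1');shot('scene','scene1')" && python3 -m jog '[[[5,0,0,0,0,0,1],[2,0,0,0,0,0,1],[0,0,0,0,0,0,1]]]' && python3 -c "
from h import *
a=shot('wrist','w2');s=cv2.imread('pics/side1.png');c=cv2.imread('pics/scene1.png')
b=cv2.imread('pics/w1.png')
cv2.imwrite('pics/b.png',np.hstack([b[:300,100:500],a[:300,100:500]]))
cv2.imwrite('pics/c.png',np.hstack([cv2.resize(s[70:180,180:330],None,fx=2.66,fy=2.66,interpolation=2),cv2.resize(c[190:330,210:360],None,fx=2.66,fy=2.66,interpolation=2)[:292]]))"
```

```text
time_s: 0.52
ee_pos: [549.6, 102.6, 302.5]
tool_rot: [-0.0, 0.706, 0.708, -0.0]
force: [-0.2, 1.1, -0.4]
grip_width: 1.002
finger_force: 0.0
time_s: 1.05
ee_pos: [550.1, 170.0, 302.6]
tool_rot: [0.0, 0.707, 0.707, -0.0]
force: [0.9, 0.4, -0.0]
grip_width: 1.001
finger_force: 0.0Traceback (most recent call last):
  File "<string>", line 6, in <module>
    cv2.imwrite('pics/c.png',np.hstack([cv2.resize(s[70:180,180:330],None,fx=2.66,fy=2.66,interpolation=2),cv2.resize(c[190:330,210:360],None,fx=2.66,fy=2.66,interpolation=2)[:292]]))
                             ~~~~~~~~~^^^^^^^^^^^^^^^^^^^^^^^^^^^^^^^^^^^^^^^^^^^^^^^^^^^^^^^^^^^^^^^^^^^^^^^^^^^^^^^^^^^^^^^^^^^^^^^^^^^^^^^^^^^^^^^^^^^^^^^^^^^^^^^^^^^^^^^^^^^^^^^^
    return _nx.concatenate(arrs, 1, dtype=dtype, casting=casting)
           ~~~~~~~~~~~~~~~^^^^^^^^^^^^^^^^^^^^^^^^^^^^^^^^^^^^^^^
ValueError: all the input array dimensions except for the concatenation axis must match exactly, but along dimension 0, the array at index 0 has size 293 and the array at index 1 has size 292
```

View pics/b.png

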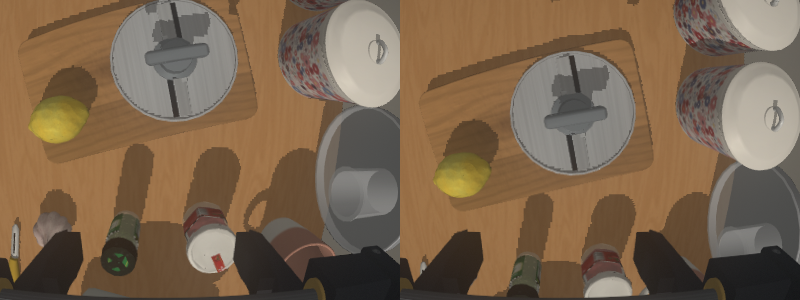

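The two wrist views show the disc at about (273,58) in the first and (673−300=372... i.e. full-frame 273,113) in the second. The bar runs nearly along image x, tilted slightly up to the right. Next: a zoomed crop of the bar in both views, plus the bowl views.

```bash
python3 - <<'E'
from h import *
z=lambda im,x,y,w,h,W,H:cv2.resize(im[y:y+h,x:x+w],(W,H),interpolation=cv2.INTER_CUBIC)
r=lambda n:cv2.imread(f'pics/{n}.png')
top=np.hstack([z(r('w1'),205,0,140,105,400,300),z(r('w2'),205,60,140,105,400,300)])
bot=np.hstack([z(r('side1'),200,80,120,90,400,300),z(r('scene1'),230,210,120,90,400,300)])
cv2.imwrite('pics/c.png',np.vstack([top,bot]))
g=cv2.cvtColor(r('w2'),cv2.COLOR_BGR2HSV)
for y in range(92,132,4): print(y,g[y,240:312:4,2],g[y,240:312:4,1].max())
E
```

```text
92 [141 139 139 119  96  88  98  91  92  64  73  94  96 100 136 138 140 140] 14
96 [140 141 138 129 123  79  76  76  76  76  75  75  96 138 137 138 140 137] 13
100 [140 140 138 138  98  81  76  68  75  74  71  74  75 136 138 137 140 136] 13
104 [140 142 136 136  97  88  74  76  76  76  76  76  75  96 139 140 139 136] 13
108 [139 142 137  93  99  69  77  77  77  77  74  72  69  77  76  82  81 136] 13
112 [142 143 139 104 102  73  69  72  76  82  87  94 101 105 106 106 101 137] 13
116 [140 140  74  79  85  91  98 104 106 107 108 108 108 107 108 108 108 138] 15
120 [138 103 105 106 108 108 109 110 110 110 109 109 109 108 102 120 135 138] 11
124 [139 124 109 111 112 111 110 109 105 103 104 107 101 115 137 139 138 140] 13
128 [141 141 109 105 116 112 110 107 107 107 107 108 108 138 137 139 139 139] 13
```

View pics/c.png

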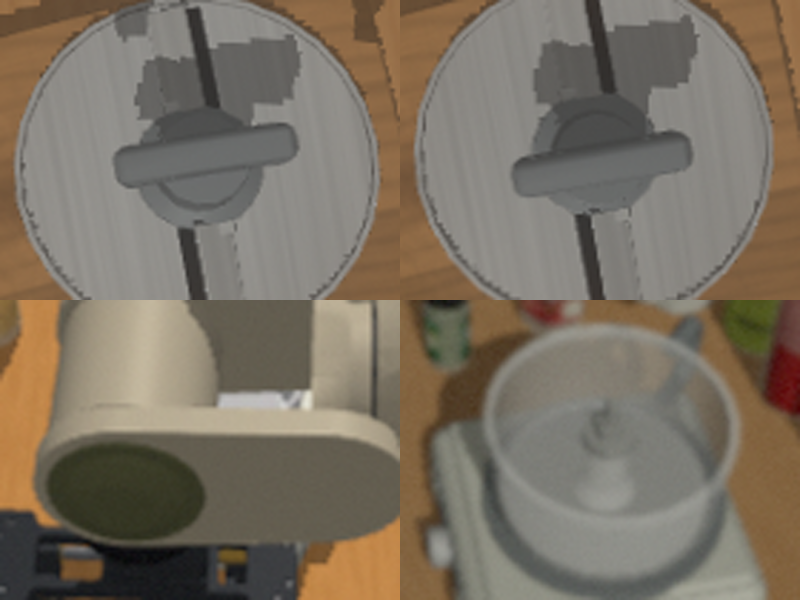

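```bash
cat > disc.py <<'E'
from h import *
def fit(f,c0,z):
    im=cv2.imread(f'pics/{f}.png'); s=cv2.cvtColor(im,cv2.COLOR_BGR2HSV)[:,:,1]; P=[]
    for a in np.arange(0,6.28,.05):
        r=np.arange(45,85,.5); u=c0[0]+r*np.cos(a); v=c0[1]+r*np.sin(a)
        k=(v>=0)&(v<384)&(u<511)
        if k.sum()<60: continue
        q=cv2.remap(s,u[k].astype('f4')[None],v[k].astype('f4')[None],1)[0]
        i=np.argmax(q>60)
        if i: P.append(plane(f,u[i],v[i],z,True)[:2])
    P=np.array(P); w=np.ones(len(P),bool)
    for _ in range(6):
        A=np.c_[2*P,np.ones(len(P))]; x=np.linalg.lstsq(A[w],(P[w]**2).sum(1),rcond=None)[0]
        R=np.sqrt(x[2]+x[0]**2+x[1]**2); e=abs(np.hypot(*(P-x[:2]).T)-R); w=e<max(.8,np.median(e)*2)
    return x[:2],R,w.sum()
if __name__=='__main__':
    for z in(15,25,35): print(z,fit('w1',(273,58),z),fit('w2',(273,113),z))
    k=.35
    L=tri([ray('w1',205+115*k,167*k,1),ray('w2',205+113*k,60+179*k,1)])
    Rr=tri([ray('w1',205+298*k,143*k,1),ray('w2',205+292*k,60+152*k,1)])
    print(L,Rr,np.linalg.norm(L[0]-Rr[0]),(L[0]+Rr[0])/2,np.arctan2(*(Rr[0]-L[0])[[1,0]]))
    # blade line direction via plane
    for f,o,p,q in(('w1',0,(190,10),(213,105)),('w1',0,(185,230),(198,298)),('w2',60,(592,3),(608,92)),('w2',60,(583,217),(598,298))):
        x0=205-(400*k if f=='w2' else 0)
        a=plane(f,x0+p[0]*k,o+p[1]*k,33,1);b=plane(f,x0+q[0]*k,o+q[1]*k,33,1);d=a-b;print(np.arctan2(-d[0],d[1]),a[:2],b[:2])
E
python3 disc.py
```

```text
15 (array([569.18065219, 228.6391192 ]), np.float64(79.05665089202162), np.int64(99)) (array([569.07407396, 226.38300179]), np.float64(79.08437726035666), np.int64(126))
25 (array([568.64322637, 227.52214503]), np.float64(76.91802372063354), np.int64(99)) (array([568.55924394, 227.15078283]), np.float64(76.94509408554819), np.int64(126))
35 (array([568.10580054, 226.40517086]), np.float64(74.77939654924765), np.int64(99)) (array([568.04441392, 227.91856387]), np.float64(74.80581091074535), np.int64(126))
(array([536.46790757, 221.40063506,  74.70585139]), [np.float64(0.07620627611184402), np.float64(0.07620627611202142)]) (array([602.01975797, 231.8947756 ,  73.90475873]), [np.float64(0.14546534286436746), np.float64(0.14546534286447627)]) 66.39136861739108 [569.24383277 226.64770533  74.30530506] 0.15874219354196714
0.22032740818262048 [565.01390991 294.04149823] [574.31239682 252.52358021]
0.1935958488774921 [563.18832026 199.79061862] [568.70137433 171.6701493 ]
0.17785900866148546 [566.87119555 290.0714953 ] [573.50699598 253.15640993]
0.18939756997404567 [563.58174789 200.85998905] [570.28050804 165.91513793]
```

The plate centre agrees across both views: (568.7, 227.2), plate height about 26 and R 76.9. The bar centre is (569, 227, 74), length 66.4, yaw 0.17. All of this matches the given sizes. Before turning the wrist I'll check the height of the canisters behind.

```bash
python3 - <<'E'
from h import *
print('knob',tri([ray('w1',478,50,1),ray('w2',472,117,1)]))
print('knob',tri([ray('w1',478,50,1),ray('side1',151,262)]))
print('pilot',plane('scene1',292,241.5,183))
print(robot.sense()['q'])
E
```

```text
knob (array([757.07792309, 245.78291601, 146.70396386]), [np.float64(1.0984796483328318), np.float64(1.0984796483328894)])
knob (array([753.75309896, 249.98176584, 144.73738906]), [np.float64(6.517373792302577), np.float64(6.51737379230256)])
pilot [ 513.28448319 -234.2825103   183.        ]
[ 9.29844034e-02  4.26091486e-01  1.22409452e+00 -5.14284878e-04
  1.49165624e+00  9.30546403e-02]
```

```bash
python3 -m jog '[[[5.7,1.9,0,0,0,0.175,1],[0,0,0,0,0,0.175,1],[0,0,0,0,0,0.175,1],[0,0,0,0,0,0.175,1],[0,0,0,0,0,0.175,1],[0,0,0,0,0,0.175,1],[0,0,0,0,0,0.175,1],[0,0,0,0,0,0.175,1]]]' && python3 -m jog '[[[0,0,5,0,0,0,1],[0,0,4,0,0,0,1],[0,0,0,0,0,0,1]]]'; python3 -c "
from h import *
from scipy.spatial.transform import Rotation as R
s=robot.sense();M=R.from_quat(s['tool_rot'],scalar_first=True).as_matrix();print(M.round(3),s['ee_pos'],s['q'])"
```

```text
time_s: 2.1
ee_pos: [569.4, 225.2, 302.7]
tool_rot: [0.0, 0.997, 0.082, -0.0]
force: [-0.1, -0.8, 0.6]
grip_width: 1.001
finger_force: 0.0
time_s: 2.48
ee_pos: [568.6, 225.3, 210.5]
tool_rot: [0.0, 0.996, 0.084, -0.003]
force: [0.6, -0.3, -0.7]
grip_width: 1.003
finger_force: 0.0
[[ 0.986  0.168 -0.006]
 [ 0.168 -0.986 -0.001]
 [-0.006  0.    -1.   ]] [568.55726387 225.3268497  210.46771608] [ 1.84099311e-01  5.64464993e-01  1.25873926e+00 -3.41203181e-04
  1.32426064e+00  1.58579959e+00]
```

```bash
python3 -m jog '[[[0,-0.2,4.5,0,0,0,1],[0,0,4,0,0,0,1],[0,0,0,0,0,0,1],[0,0,0,0,0,0,-1],[0,0,0,0,0,0,-1],[0,0,0,0,0,0,-1],[0,0,0,0,0,0,-1],[0,0,0,0,0,0,-1]]]' 25
```

```text
time_s: 3.48
ee_pos: [568.6, 229.0, 127.9]
tool_rot: [-0.0, 0.996, 0.085, 0.0]
force: [0.7, 0.0, -0.6]
grip_width: 0.457
finger_force: 0.0
```

```bash
python3 -m jog '[[[0,0.1,0.2,0,0,0,-1],[0,0,0,0,0,0,-1],[0,0,0,0,0,0,-1],[0,0,0,0,0,0,-1],[0,0,0,0,0,0,-1],[0,0,0,0,0,0,-1]]]' 25
```

```text
time_s: 4.22
ee_pos: [568.7, 228.0, 125.6]
tool_rot: [0.0, 0.996, 0.085, -0.0]
force: [0.0, -0.5, -1.3]
grip_width: 0.156
finger_force: 25.0
```

```bash
python3 -m jog '[[[0,0,-1,0,0,0,-1],[0,0,-5,0,0,0,-1],[0,0,-6,0,0,0,-1],[0,0,-6,0,0,0,-1],[0,0,-0.8,0,0,0,-1],[0,0,0,0,0,0,-1]]]' 30 && python3 -c "
from h import *
shot('side','side2')" && python3 -m jog '[[[-3,4.9,0,0,0,0,-1],[-3,4.9,0,0,0,0,-1],[-3,4.9,0,0,0,0,-1],[-3,4.9,0,0,0,0,-1],[-3,4.9,0,0,0,0,-1],[-3,4.9,0,0,0,0,-1],[-3,4.9,0,0,0,0,-1],[-2.8,4.9,0,0,0,0,-1]]]' && python3 -m jog '[[[0,0,0,0,0,0,-1]]]' && python3 -c "
from h import *
a=shot('wrist','w3')
cv2.imwrite('pics/d.png',np.hstack([a[:,:],cv2.imread('pics/side2.png')[60:220,180:330].repeat(2,0).repeat(2,1)[:320],]) if 0 else np.hstack([a[:,:],np.pad(cv2.resize(cv2.imread('pics/side2.png')[70:190,190:310],(280,280)),((0,104),(0,0),(0,0)))]))"
```

```text
time_s: 4.97
ee_pos: [568.5, 227.9, 313.4]
tool_rot: [0.0, 0.996, 0.085, -0.0]
force: [-0.2, -0.0, -3.2]
grip_width: 0.156
finger_force: 30.0
time_s: 6.02
ee_pos: [399.6, -200.0, 312.1]
tool_rot: [-0.001, 0.996, 0.085, -0.001]
force: [1.1, -0.5, -1.9]
grip_width: 0.158
finger_force: 30.0
time_s: 6.15
ee_pos: [399.5, -201.4, 311.9]
tool_rot: [-0.001, 0.997, 0.083, -0.001]
force: [-1.0, 0.3, -2.4]
grip_width: 0.157
finger_force: 30.0
```

View pics/d.png

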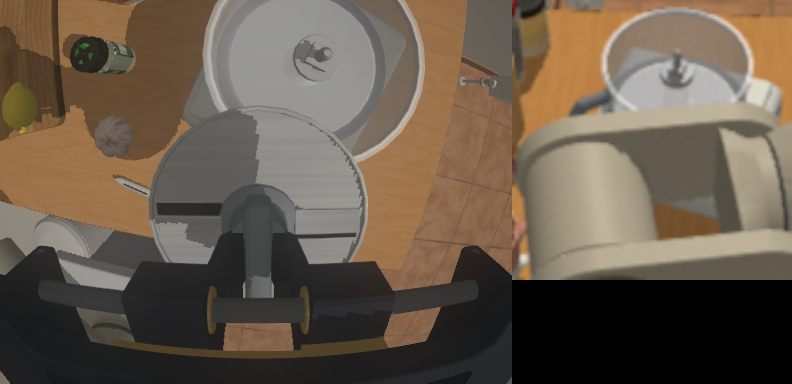

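The wrist view shows the held disc level at (258,190), with the pilot pin above it at about (325,53). The side view shows the pin at about (261,92). I'll take a second wrist position and zoom on the pin in all four views.

```bash
python3 -m jog '[[[1,5,0,0,0,0,-1],[0,0,0,0,0,0,-1]]]' && python3 -c "
from h import *
shot('wrist','w4');print(proj('w4',np.array([513,-234,183.]),1),proj('w3',np.array([513,-234,183.]),1))
r=lambda n:cv2.imread(f'pics/{n}.png')
z=lambda n,x,y:cv2.resize(r(n)[y:y+75,x:x+100],(400,300),interpolation=2)
cv2.imwrite('pics/e.png',np.vstack([np.hstack([z('w3',270,10),z('w4',200,10)]),np.hstack([cv2.resize(r('side2')[75:120,230:290],(400,300),interpolation=2),cv2.resize(r('scene1')[225:270,262:322],(400,300),interpolation=2)])]))"
```

```text
time_s: 6.45
ee_pos: [420.2, -247.1, 312.2]
tool_rot: [-0.001, 0.996, 0.085, -0.001]
force: [-0.0, 1.0, -1.8]
grip_width: 0.156
finger_force: 30.0
(np.float64(262.41314841302267), np.float64(78.13176762895327)) (np.float64(330.66215584674654), np.float64(62.144876104351795))
```

View pics/e.png

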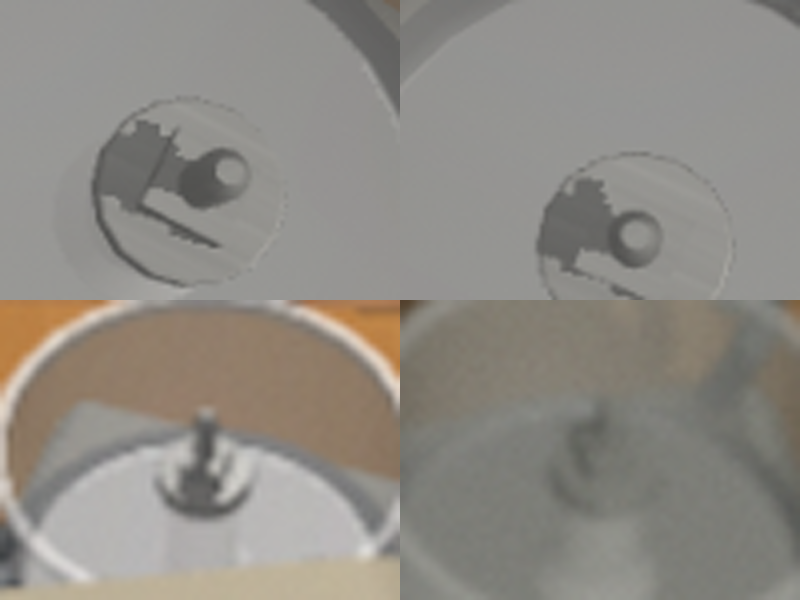

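```bash
python3 - <<'E'
from h import *
rs=[ray('w3',328.25,52,1),ray('w4',259,67.5,1),ray('side2',260.9,91.8),ray('scene1',292,240.75)]
print(tri(rs));print(tri(rs[:2]));print(tri(rs[:3]));print(tri(rs[2:]))
print('shoulder',tri([ray('w3',317.5,58,1),ray('w4',259.3,72,1)]))
for f,u,v in(('w3',317.5,58),('w4',259.3,72)):print(plane(f,u,v,150,1))
for f,u,v in(('w3',328.25,52),('w4',259,67.5)):print(plane(f,u,v,183,1))
for f,u,v in(('side2',260.9,91.8),('scene1',292,240.75)):print(plane(f,u,v,183))
E
```

```text
(array([ 518.81407272, -230.70503402,  180.22693891]), [np.float64(1.7459159672799909), np.float64(1.5041622281136289), np.float64(0.5173243256786485), np.float64(2.807503578602442)])
(array([ 519.71745034, -230.49527823,  185.14822372]), [np.float64(0.2029391068015677), np.float64(0.20293910680152524)])
(array([ 519.59814641, -230.70198931,  181.33992036]), [np.float64(0.8535606347876097), np.float64(0.6826741738802272), np.float64(1.2118902941849763)])
(array([ 517.24651489, -230.59330125,  180.15211328]), [np.float64(1.3092263407722078), np.float64(1.3092263407721807)])
shoulder (array([ 519.32433163, -230.82278139,  144.82383117]), [np.float64(0.01983566879104906), np.float64(0.019835668791084546)])
[ 518.59462537 -229.91631218  150.        ]
[ 518.98502456 -230.87202924  150.        ]
[ 519.90214569 -231.01668523  183.        ]
[ 520.06876964 -230.38844219  183.        ]
[ 518.43639852 -228.60279315  183.        ]
[ 514.46585292 -232.37292348  183.        ]
```

```bash
python3 - <<'E'
from h import *
for f,c in(('w3',(399.5,-200.8)),('w4',(420.2,-247.1))):
    im=cv2.GaussianBlur(cv2.imread(f'pics/{f}.png'),(3,3),0).astype('f4'); P=[]; zt=210.
    for a in np.arange(-1.2,1.5,.03):
        r=np.arange(70,84,.25); pts=np.array([proj(f,np.array([c[0]+q*np.cos(a+.17),c[1]+q*np.sin(a+.17),zt]),1) for q in r],'f4')
        s=cv2.remap(im,pts[:,0][None],pts[:,1][None],1)[0]; g=np.linalg.norm(s[4:]-s[:-4],axis=1)
        i=np.where(g>.6*g.max())[0][-1]  # outermost strong edge
        if g.max()>12: P.append(plane(f,*pts[i+2],zt,1)[:2])
    P=np.array(P); w=np.ones(len(P),bool)
    for _ in range(8):
        d=P-c; th=np.arctan2(d[:,1],d[:,0])
        A=np.c_[np.cos(th),np.sin(th),np.ones(len(P))]; x=np.linalg.lstsq(A[w],np.hypot(*d.T)[w],rcond=None)[0]
        e=abs(A@x-np.hypot(*d.T)); w=e<max(.6,1.5*np.median(e))
    print(f,len(P),w.sum(),x,np.median(e))
E
```

```text
w3 87 56 [-1.70394869 -0.20155862 77.82982423] 0.3558533711091769
w4 90 77 [-2.06642826  0.22873623 78.03991918] 0.215387545528273
```

```bash
python3 -m jog '[[[5,0,0,0,0,0,-1],[5.1,0,0,0,0,0,-1],[0,0,1.8,0,0,0,-1],[0,0,0,0,0,0,-1],[0,0,0,0,0,0,-1]]]'; cat > st.py <<'E'
from h import *
from scipy.spatial.transform import Rotation as R
import sys
S=[]
for i in range(int(sys.argv[1]) if len(sys.argv)>1 else 1):
    s=robot.sense();S.append(np.r_[s['ee_pos'],s['force'],s['torque'],R.from_quat(s['tool_rot'],scalar_first=True).as_rotvec()]); viewer.get_image('wrist')
S=np.mean(S,0);print(S.round(2),s['q'].round(2) if hasattr(s['q'],'round') else s['q'])
M=R.from_rotvec(S[9:]).as_matrix();print('tool delta mm to spindle',(M.T@(np.array([519.5,-230.6,S[2]])-S[:3])).round(2),'underside',S[2]-103.6,'z axis',M[:,2].round(3))
E
python3 st.py 6
```

```text
time_s: 7.12
ee_pos: [518.5, -228.4, 296.3]
tool_rot: [-0.0, 0.996, 0.086, 0.0]
force: [0.3, -0.4, -2.1]
grip_width: 0.159
finger_force: 30.0
[ 5.1855e+02 -2.2894e+02  2.9644e+02  6.0000e-02  1.3000e-01 -1.5600e+00
  2.0000e-02  8.0000e-02  1.0000e-02  2.0900e+00  1.8000e-01  0.0000e+00] [-0.62  0.41  1.26  0.    1.46  0.78]
tool delta mm to spindle [0.72 0.93 1.51] underside 192.84120997821046 z axis [ 0.074 -0.863 -0.5  ]
```

```bash
sed -i 's/S=np.mean(S,0)/L=S[-1][9:];S=np.mean(S,0);S[9:]=L/' st.py; python3 -m jog '[[[0.07,0.18,0.7,0,0,0,-1],[0,0,0,0,0,0,-1],[0,0,0,0,0,0,-1]]]'>/dev/null;python3 st.py 5;for i in 1 2 3 4; do :; done; python3 -m jog '[[[0,0,0.3,0,0,0,-1],[0,0,0,0,0,0,-1]]]'; python3 -m jog '[[[0,0,0.3,0,0,0,-1],[0,0,0,0,0,0,-1]]]'
```

```text
[ 5.1981e+02 -2.3085e+02  2.8877e+02 -2.5000e-01 -1.9000e-01 -1.6100e+00
  4.0000e-02  1.0000e-01 -0.0000e+00  3.1300e+00  2.7000e-01  0.0000e+00] [-0.63  0.42  1.27  0.    1.45  0.77]
tool delta mm to spindle [-0.26 -0.3  -0.  ] underside 185.17320317583156 z axis [ 0. -0. -1.]
time_s: 8.3
ee_pos: [519.7, -230.8, 285.4]
tool_rot: [-0.0, 0.996, 0.085, -0.0]
force: [-0.2, -0.1, -0.7]
grip_width: 0.156
finger_force: 30.0
time_s: 8.55
ee_pos: [519.7, -230.8, 282.5]
tool_rot: [-0.0, 0.996, 0.085, -0.0]
force: [0.3, -0.4, -1.9]
grip_width: 0.156
finger_force: 30.0
```

```bash
for k in 1; do python3 -m jog '[[[0,0,0.3,0,0,0,-1],[0,0,0,0,0,0,-1]]]';python3 -m jog '[[[0,0,0.2,0,0,0,-1],[0,0,0,0,0,0,-1]]]'; python3 -m jog '[[[0,0,0.1,0,0,0,-1],[0,0,0,0,0,0,-1]]]'; python3 -m jog '[[[0,0,0.1,0,0,0,-1],[0,0,0,0,0,0,-1]]]'; done | grep -E 'ee_pos|force:'
```

```text
ee_pos: [519.7, -230.8, 279.5]
force: [-0.1, 0.0, -1.7]
finger_force: 30.0
ee_pos: [519.7, -230.8, 277.6]
force: [0.6, 0.9, -0.3]
finger_force: 30.0
ee_pos: [519.8, -230.8, 276.7]
force: [-0.1, -0.3, -1.4]
finger_force: 30.0
ee_pos: [519.8, -230.8, 275.7]
force: [-0.3, 0.2, -2.5]
finger_force: 30.0
```

```bash
for k in 1; do python3 -m jog '[[[0,0,0.1,0,0,0,-1],[0,0,0,0,0,0,-1]]]';python3 -m jog '[[[0,0,0.1,0,0,0,-1],[0,0,0,0,0,0,-1]]]'; python3 -m jog '[[[0,0,0.1,0,0,0,-1],[0,0,0,0,0,0,-1]]]'; python3 -m jog '[[[0,0,0.2,0,0,0,-1],[0,0,0,0,0,0,-1]]]'; done | grep -E 'ee_pos|force:'
```

```text
ee_pos: [519.8, -230.8, 274.6]
force: [1.1, -0.8, -1.4]
finger_force: 30.0
ee_pos: [519.8, -230.8, 273.7]
force: [0.7, 0.6, -1.8]
finger_force: 30.0
ee_pos: [519.8, -230.8, 272.7]
force: [-0.1, 0.5, -3.0]
finger_force: 30.0
ee_pos: [519.7, -230.8, 270.5]
force: [0.6, 0.4, -2.0]
finger_force: 30.0
```

```bash
python3 - <<'E'
from h import *
for f,p,q in(('w3',(137,203),(215,247)),('w3',(178,130),(140,205)),('w4',(175,265),(240,295))):
    o=(270,10) if f=='w3' else (200,10)
    a=plane(f,o[0]+p[0]/4,o[1]+p[1]/4,159,1);b=plane(f,o[0]+q[0]/4,o[1]+q[1]/4,159,1);d=b-a
    print(a[:2]-[519.5,-230.6],b[:2]-[519.5,-230.6],np.arctan2(d[1],d[0])%(np.pi/2))
E
for k in 1; do python3 -m jog '[[[0,0,0.4,0,0,0,-1],[0,0,0,0,0,0,-1]]]';python3 -m jog '[[[0,0,0.1,0,0,0,-1],[0,0,0,0,0,0,-1]]]'; python3 -m jog '[[[0,0,0.1,0,0,0,-1],[0,0,0,0,0,0,-1]]]';  done | grep -E 'ee_pos|force:'
```

```text
[-6.62876042 12.13564663] [-12.02758109  -4.5819179 ] 1.258426025076083
[9.7067525  6.68299149] [-6.90264349 11.48950719] 1.2891059755820007
[-6.35376205 10.96185345] [-10.16227846  -2.44561486] 1.2940273928534063
ee_pos: [519.7, -230.8, 266.3]
force: [0.4, 0.4, -1.1]
finger_force: 30.0
ee_pos: [519.8, -230.8, 265.7]
force: [0.0, 0.6, -2.2]
finger_force: 30.0
ee_pos: [519.8, -230.8, 264.7]
force: [0.2, 0.9, -2.0]
finger_force: 30.0
```

The visible drive edges give a square angle of about 1.28 mod π/2, the same in three readings. The disc is at 0.17, so it needs about +0.46 about tool z. I'll turn it to just short of that above the drive, then lower to light contact.

```bash
(python3 -m jog '[[[0,0,0,0,0,0.15,-1],[0,0,0,0,0,0.15,-1],[0,0,0,0,0,0.1,-1],[0,0,0,0,0,0,-1]]]';python3 -m jog '[[[0,0,0.1,0,0,0,-1],[0,0,0,0,0,0,-1]]]'; python3 -m jog '[[[0,0,0.1,0,0,0,-1],[0,0,0,0,0,0,-1]]]'; python3 -m jog '[[[0,0,0.05,0,0,0,-1],[0,0,0,0,0,0,-1]]]' )| grep -E 'ee_pos|force:|rot'
```

```text
ee_pos: [519.8, -230.9, 264.8]
tool_rot: [0.0, 0.993, -0.114, 0.0]
force: [0.6, 0.6, -1.0]
finger_force: 30.0
ee_pos: [519.8, -230.9, 263.7]
tool_rot: [0.0, 0.994, -0.114, -0.0]
force: [0.5, 0.8, -1.6]
finger_force: 30.0
ee_pos: [519.8, -230.8, 262.7]
tool_rot: [-0.0, 0.993, -0.114, -0.0]
force: [-0.0, 0.4, -1.7]
finger_force: 30.0
ee_pos: [519.8, -230.8, 262.2]
tool_rot: [-0.0, 0.993, -0.114, -0.0]
force: [0.3, -0.1, -2.0]
finger_force: 30.0
```

```bash
(python3 -m jog '[[[0,0,0.05,0,0,0,-1],[0,0,0,0,0,0,-1]]]'; python3 -m jog '[[[0,0,0.05,0,0,0,-1],[0,0,0,0,0,0,-1]]]';python3 -m jog '[[[0,0,0.05,0,0,0,-1],[0,0,0,0,0,0,-1]]]' )| grep -E 'ee_pos|force: \['
```

```text
ee_pos: [519.8, -230.8, 261.7]
force: [-0.6, -0.0, -2.0]
ee_pos: [519.8, -230.8, 261.2]
force: [0.2, 0.2, -2.6]
ee_pos: [519.8, -230.8, 260.7]
force: [-0.6, -0.0, -2.9]
```

```bash
(for i in 1; do python3 -m jog '[[[0,0,0.05,0,0,0,-1],[0,0,0,0,0,0,-1]]]'; python3 -m jog '[[[0,0,0.05,0,0,0,-1],[0,0,0,0,0,0,-1]]]';python3 -m jog '[[[0,0,0.05,0,0,0,-1],[0,0,0,0,0,0,-1]]]'; done )| grep -E 'ee_pos|force: \['
```

```text
ee_pos: [519.8, -230.8, 260.2]
force: [-0.3, 0.4, -1.9]
ee_pos: [519.8, -230.8, 259.7]
force: [0.0, 0.7, -1.9]
ee_pos: [519.8, -230.8, 259.2]
force: [0.6, -0.2, -2.2]
```

The disc has entered the square with no reaction force. I'll carry on down to the shoulder.

```bash
(python3 -m jog '[[[0,0,0.2,0,0,0,-1],[0,0,0,0,0,0,-1]]]'; python3 -m jog '[[[0,0,0.2,0,0,0,-1],[0,0,0,0,0,0,-1]]]';python3 -m jog '[[[0,0,0.1,0,0,0,-1],[0,0,0,0,0,0,-1]]]'; python3 -m jog '[[[0,0,0.05,0,0,0,-1],[0,0,0,0,0,0,-1]]]' )| grep -E 'ee_pos|force: \['
```

```text
ee_pos: [519.7, -230.8, 257.0]
force: [-0.5, 0.7, -2.0]
ee_pos: [519.7, -230.8, 255.0]
force: [-0.1, -0.2, -2.0]
ee_pos: [519.8, -230.8, 254.2]
force: [-0.3, 1.3, -1.8]
ee_pos: [519.8, -230.8, 253.7]
force: [-0.1, 0.7, -2.0]
```

```bash
(python3 -m jog '[[[0,0,0.05,0,0,0,-1],[0,0,0,0,0,0,-1]]]'; python3 -m jog '[[[0,0,0.05,0,0,0,-1],[0,0,0,0,0,0,-1]]]';python3 -m jog '[[[0,0,0,0,0,0,-0.3],[0,0,0,0,0,0,-0.3],[0,0,0,0,0,0,-0.3]]]' )| grep -E 'ee_pos|orce:|width'
```

```text
ee_pos: [519.8, -230.8, 253.5]
force: [0.1, 0.4, 0.8]
grip_width: 0.157
finger_force: 30.0
ee_pos: [519.9, -230.8, 253.4]
force: [-1.4, 2.3, 5.4]
grip_width: 0.155
finger_force: 30.0
ee_pos: [519.8, -230.9, 252.6]
force: [-0.3, -0.2, 0.9]
grip_width: 0.35
finger_force: 0.0
```

It is home: contact came at TCP z 253.4 against 253.6 expected, and the grip is released. Now I lift, close the fingers and set up beside the bar's −x end for the flick.

```bash
python3 -m jog '[[[0,0,-1,0,0,0,-0.3],[0,0,-3.5,0,0,0,-0.3],[-3.4,0,0,0,0,0,-1],[0,-5.5,0,0,0,0,-1],[0,0,0,0,0,0,-1],[0,0,0,0,0,0,-1],[0,0,0,0,0,0,-1]]]' && python3 -c "
from h import *
a=shot('wrist','w5');b=shot('side','side5')
cv2.imwrite('pics/f.png',np.hstack([a,np.pad(cv2.resize(b[70:190,190:310],(280,280)),((0,104),(0,0),(0,0)))]))"; python3 st.py 1
```

```text
time_s: 16.8
ee_pos: [499.2, -170.4, 297.8]
tool_rot: [0.0, 0.993, -0.115, -0.0]
force: [-0.9, 0.3, -0.6]
grip_width: 0.004
finger_force: 0.0
[ 4.9914e+02 -1.7033e+02  2.9765e+02  3.0000e-01 -7.7000e-01  7.6000e-01
  6.0000e-02  1.1000e-01  1.0000e-02  3.1200e+00 -3.6000e-01 -0.0000e+00] [-0.55  0.34  1.37 -0.    1.43  1.25]
tool delta mm to spindle [ 3.357e+01  5.404e+01 -1.000e-02] underside 194.04624517464944 z axis [-0.  0. -1.]
```

View pics/f.png

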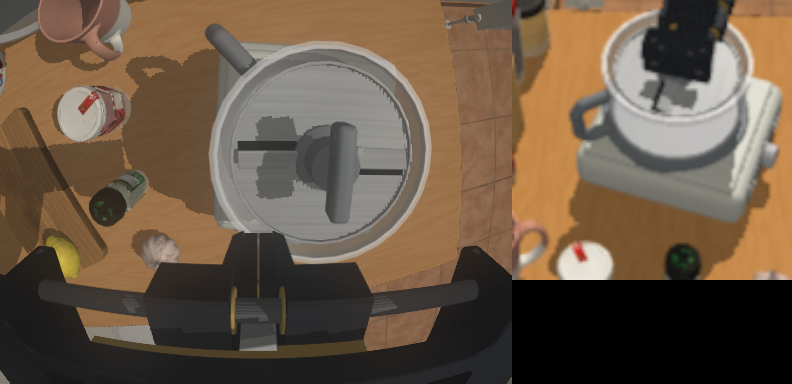

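The wrist view shows the disc seated level in the bowl. The bar runs from (342,125) to (342,220), with the closed fingers beside its near end. I'll lower, then flick and lift away in one call.

```bash
python3 -m jog '[[[0,0,4.1,0,0,0,-1],[0,0,0,0,0,0,-1],[0,3,0,0,0,0,-1],[0,3,0,0,0,0,-1],[0,2.5,-4,0,0,0,-1],[0,0,-5,0,0,0,-1],[0,0,0,0,0,0,-1]]]' && python3 -c "
from h import *
I=[]
for i in range(3): I.append(shot('wrist','r%d'%i)); viewer.get_image('side')
print(robot.sense()['ee_pos'],[float(np.abs(I[i].astype(int)-I[i+1])[:230].mean()) for i in(0,1)])
cv2.imwrite('pics/g.png',np.hstack([cv2.resize(x,(266,200)) for x in I]))"
```

```text
time_s: 17.82
ee_pos: [480.2, -253.1, 351.8]
tool_rot: [0.003, 0.993, -0.115, 0.004]
force: [-0.7, 0.3, -0.7]
grip_width: 0.004
finger_force: 0.0
[ 479.76502567 -252.11128524  345.90880529] [6.177462635869565, 3.541109035326087]
```

View pics/g.png

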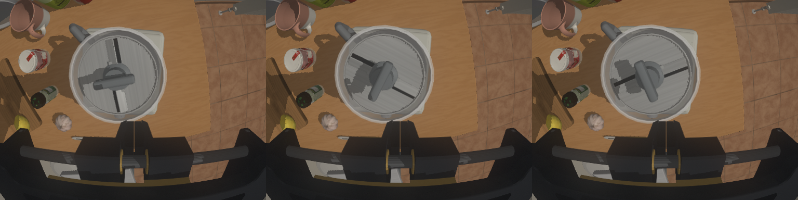

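The three frames, 0.1 s apart, show the bar turning by about 0.6–0.9 rad each, with the hand clear above it. Now I wait for it to stop and verify.

```bash
for i in 1 2 3; do python3 -m jog '[[[0,0,0,0,0,0,-1],[0,0,0,0,0,0,-1],[0,0,0,0,0,0,-1],[0,0,0,0,0,0,-1],[0,0,0,0,0,0,-1],[0,0,0,0,0,0,-1],[0,0,0,0,0,0,-1],[0,0,0,0,0,0,-1]]]' | grep time; done; python3 - <<'E'
from h import *
a=shot('wrist','s0')
for i in range(8): viewer.get_image('side')
b=shot('wrist','s1');print(np.abs(a.astype(int)-b)[:230].mean())
# seated height check: hub/plate circle size vs expectations
print([np.round(proj('s1',np.array([519.5+76.5*np.cos(t),-230.6+76.5*np.sin(t),153.]),1),1) for t in(0,1.57,3.14,-1.57)])
for t in (0,1.57,3.14,-1.57):
    u,v=map(int,np.round(proj('s1',np.array([519.5+76.5*np.cos(t),-230.6+76.5*np.sin(t),153.]),1))); cv2.circle(b,(u,v),3,(0,0,255),1)
cv2.imwrite('pics/k.png',b)
E
```

```text
time_s: 19.12
time_s: 20.12
time_s: 21.12
0.3747424139492754
[array([206.1,  67. ]), array([153.2, 164.4]), array([245.7, 217.9]), array([305.6, 127.4])]
```

View pics/k.png

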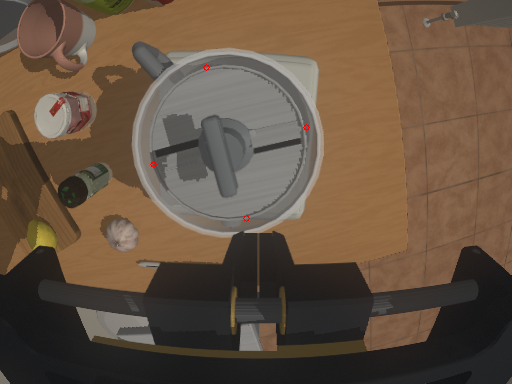

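The disc stands still: the frame difference over 0.45 s is 0.37, which is noise. Its rim falls on the points predicted for the home position, and the bystanders look undisturbed. I'm handing in.

```bash
python3 -c "
from cell import robot
print(robot.job_done())"
```

```text
the job is handed in; nothing more can be done
None
```

The disc is home on the drive spindle; it ran on freely after the flick and is now standing still, and the job is handed in (the hand-in returned no verdict).

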